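Lock a mortar prism in its carrying cradle

ROBOT

A 6-joint arm with a two-finger parallel gripper is mounted at the origin on a cart in front of the work surface, level with it; the furniture and walls round the work are solid. World frame = base frame: x ahead of the robot, y to its left, z up, the work surface at z = 0. Lengths are in mm, angles in rad, forces in N, time in s.
With the tool pointing down it reaches from about 350 to 975 mm from the base axis. Payload 7.1 kg.
Tool frame: the origin (TCP) lies on the front face of the gripper's body, between the roots of the fingers; the fingertips stand 80 mm ahead of it and the grasp point (between the pads) lies 61 mm ahead of it (env.tips_ahead is the distance from the TCP to the fingertips, in mm); z points along the fingers, y is the line along which they close (so a half turn about z gives the same grasp; the last joint's range is limited). The gripper opens to 88 mm and grips with 3 to 60 N. Pads are 20 mm wide; open, the fingers measure 115 mm over their backs; the gripper's body (75 mm by 178 mm) begins 61 mm behind the grasp point.
Start: joints at [1.158, 0.423, 1.63, -0, 1.089, -0.019], TCP at [239.781, 577.157, 302.675] pointing down, gripper open.
Joint ranges: [-3, 3], [-0.9, 2.11], [0.09, 2.58], [-1.31, 4.45], [0.11, 2.69], [-2.54, 2.54]. Speed limits (rad/s): [2.39, 2.39, 3.01, 3.14, 3.14, 3.14].

INTERFACE

Orientations are given as a unit quaternion [x, y, z, w].
In Python, from station import env, set_gripper, viewer, workorder gives the robot as it stands. Calls block until the motion is done:
- env.reach(position, orientation): joint-space move of the TCP to a pose.
- env.move_l(position, rot=None, rate=150, f_stop=None): straight line of the TCP; rot=None keeps the orientation; rate is the mean speed in mm/s. With f_stop (N) it stops when the force on the tool has changed by that much, and returns True; else False.
- env.move_joints(angles): joint-space move.
- set_gripper(opening): finger opening in mm; the grip force is fixed at half the most; returns when the fingers have stopped.
- env.hold(seconds).
- env.ik(position, orientation): joint angles nearest the present ones, or None.
- env.read_state(): the state.
- viewer.camera(name): name is "scene" or "top" or "wrist"; returns the picture (400x640x3 uint8, blue, green, red); there is no depth.
- viewer.camera_params(name): a dict with "fx", "fy", "cx", "cy" (pixels), "pose" (4x4, takes a point from camera to world coordinates); the wrist camera has in their place "tool_from_camera" (4x4, takes a point from camera to tool coordinates, whose origin is the TCP and whose axes are the flange's). Camera axes: x right, y up, looking along -z (the intrinsics and any distortion apply to the point x, -y, -z); pixel columns grow to the right and rows downward; lengths in mm; the calibration is good to about 2 mm. A picture is of the moment at which its call begins: read the wrist's pose just before it. camera_params takes no time and is no camera call.
A pose or a line that the arm cannot do raises env.IKError and nothing moves.
- workorder.sign_off(): hands the job in; it is judged then, once.
The state is a dict: "time_s": time; "qpos": joint angles; "dq": joint speeds; "tau": joint torques, N m; "tool_pos": TCP position; "orientation": TCP orientation; "force": force on the tool from outside, world axes, zero at the start; "wrist_torque": the same for the moment, N m; "width": finger opening in mm; "grip_force": force on a finger pad.
Only numpy, scipy, OpenCV 4.12 (cv2) and the standard library are available. Lean on these libraries where they do the work, as an engineer would, in place of code of your own. Each camera call takes 0.05 s, during which the arm holds its last target. There are 200 camera calls.

TASK

Load the full-length mortar prism (the longest of the three loose mortar pieces at the front of the worktop) into the steel carrying cradle: lay it between the rails, push it fully home against the end stop and let go of it. Then swing the hinged locking bar down across the open end, behind the prism, until it lies fully down in its fork. Leave the half prism and the mortar cube where they are.

Things in the scene. Friction and masses are not known exactly. Their poses are not given: they have to be found in the camera images.
- long_prism: full-length mortar prism, grey, 40 x 160 x 40 mm, about 0.56 kg; origin at the centre of its underside, long axis = its y, z up. Starts lying on the worktop (z = 0) in front of the cradle or to its left. Grasp it across its 40 mm width, in its upper half
- prism_mid (a point): the centre of the long prism's volume, 20 mm above its origin
- half_prism: broken half prism of the same grey mortar, 40 x 80 x 40 mm; origin at the centre of its underside. Not to be moved
- mortar_cube: grey mortar cube, 50 mm; origin at the centre of its underside. Not to be moved
- cradle: steel carrying cradle fixed on the deck plate (top z = 6 mm), turned about z. Origin on the underside; base plate 8 mm thick, x -55 to 65, y -105 to 110 mm. The prism lies along the cradle's y on the base plate between two low rails 50 mm apart (centred on x = 0; 14 mm high over the base plate, 8 mm thick, y -65 to 85 mm). End stop at +y; the -y end is open and closed by the locking bar
- cradle_home (a point): where the centre of the long prism's volume lies when it is fully home: x = 0, y = +5, z = +28 mm of the cradle. The shut bar lies 4 mm behind the end of a prism that is home (bar from y = -91 to -79 mm of the cradle); on a prism that is not home the bar lands and cannot shut
- cradle_fork (a point): the middle of the fork, the bar's catch, at x = -44, y = -85, z = +30 mm of the cradle: two upright steel cheeks 15 mm apart, tops 50 mm over the cradle's origin; the shut bar lies between them
- cradle_stop (a point): the centre of the end stop's face: x = 0, y = +85, z = +28 mm of the cradle; the stop is a steel block 64 mm wide, 15 mm thick, 32 mm high over the base plate
- bar_hinge (a point): the hinge of the locking bar: at x = +50, y = -85, z = +30 mm of the cradle; its axis runs along the cradle's y
- locking_bar (a joint): angle of the locking bar, rad: 0 = lying level in its fork (shut), grows as it is raised; at 1.57 it stands upright. It starts raised, roughly upright, clear of the channel. A stiff hinge: the bar stays where it is left. Steel bar 12 x 12 mm, reaching 150 mm from the hinge towards the cradle's -x when shut
- bar_grip (a point): the middle of the bar's round black grip (16 mm diameter, 45 mm long), 127 mm from the hinge along the bar; it is outside the fork, so it can be pinched from above along the cradle's y when up or down

How it is judged (in metres and radians):
On the way, in this order (a step that is already met when the one before it is completed fails the run):
1. the long prism lies home in the cradle and is let go, with the bar still raised (x of prism_mid in the frame of cradle between -0.008 and 0.008 m and y of prism_mid in the frame of cradle between -0.0005 and 0.009 m and z of prism_mid in the frame of cradle between 0.023 and 0.033 m and angle between the y axis of long_prism and the y axis of cradle, either way round below 0.08 rad and contact force between the fingers and long_prism below 0.1 N and value of joint locking_bar above 0.5 rad), for 0.2 s.
2. the bar lies in its fork, with the prism home (x of prism_mid in the frame of cradle between -0.008 and 0.008 m and y of prism_mid in the frame of cradle between -0.0005 and 0.009 m and z of prism_mid in the frame of cradle between 0.023 and 0.033 m and angle between the y axis of long_prism and the y axis of cradle, either way round below 0.08 rad and value of joint locking_bar below 0.06 rad), for 0.2 s.
At the end, for the whole second after the job is handed in: The long prism lies at rest between the rails on the cradle's base plate, within 5.5 mm of the end stop (centre within 8 mm of the middle line, turned less than 0.08 rad), and the locking bar is down in its fork (less than 0.06 rad) (all of step 2 and linear speed of long_prism below 0.02 m/s); the robot touches nothing.
It fails at once if the half prism or the cube is moved by more than 30 mm (distance of any of half_prism, mortar_cube from where it was at the start of the episode above 0.03 m).
It also fails if it takes over 61 s, if anything falls off the work surface, if the arm or the gripper's body presses on something with over 40 N, if the wrist force passes 120 N, or if a joint passes its speed limit or range.

## Working session

There is one attempt and no reset: what is moved stays moved. The work goes in short steps, each a Python script; the robot and the scene stay as the last script left them, time stands still between calls to the robot, and variables do not carry over. Pictures are saved under pics/ and viewed, at most 10 in all, crops included, and the job is handed in when it is done.

```bash
ls; mkdir -p pics
python3 - <<'E'
from station import env, set_gripper, viewer, workorder
import cv2,numpy as np
for n in("top","scene"):
    cv2.imwrite(f"pics/{n}0.png",viewer.camera(n))
    p=viewer.camera_params(n);print(n,{k:(np.round(v,4).tolist() if k=="pose" else v) for k,v in p.items()})
print(viewer.camera_params("wrist"))
s=env.read_state();print(s["time_s"],s["tool_pos"],s["orientation"])
E
```

```text
pics
top {'fx': 381.0825936837853, 'fy': 381.0825936837853, 'cx': 328.20130316854767, 'cy': 201.45718233596588, 'pose': [[-0.002, 0.9979, -0.0649, 544.96], [-1.0, -0.0024, -0.0063, 169.621], [-0.0065, 0.0649, 0.9979, 927.4846], [0.0, 0.0, 0.0, 1.0]]}
scene {'fx': 443.4427511479953, 'fy': 443.4427511479953, 'cx': 323.6365310029998, 'cy': 196.73022485738827, 'pose': [[0.7729, 0.3398, -0.5359, -16.8322], [-0.6344, 0.4326, -0.6406, -566.8412], [0.0142, 0.8351, 0.55, 693.1128], [0.0, 0.0, 0.0, 1.0]]}
{'fx': 322.3377150545921, 'fy': 322.3377150545921, 'cx': 322.02336114808816, 'cy': 199.03888627316516, 'tool_from_camera': array([[-5.16267944e-04,  9.56901250e-01,  2.90413037e-01,
         7.97120607e+01],
       [ 9.99999837e-01,  5.64555224e-04, -8.24885132e-05,
        -2.88787170e-01],
       [-2.42887558e-04,  2.90412947e-01, -9.56901385e-01,
        -8.15648433e+01],
       [ 0.00000000e+00,  0.00000000e+00,  0.00000000e+00,
         1.00000000e+00]])}
0.1 [239.6257969  576.81388935 301.99420187] [ 1.95616102e-01  9.80680312e-01 -6.65379772e-04 -1.51454884e-04]
```

View pics/top0.png

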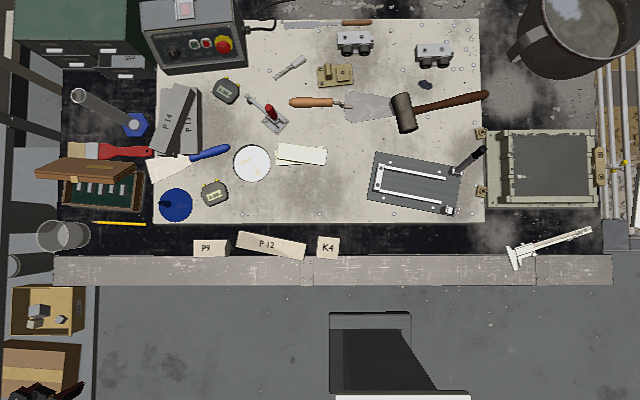

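View pics/scene0.png

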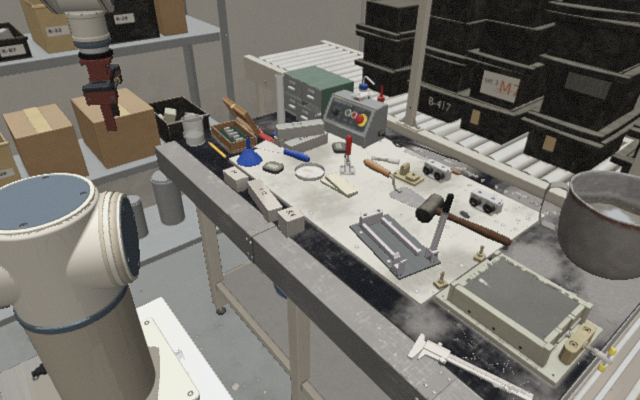

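Top view: the long prism "P12" is at about (271,245), the half prism P9 at (210,248) and the cube K4 at (328,247). The cradle is at about (415,183), with its stop to the left, the hinge at about (462,165) and the fork at about (449,210). I'll enlarge both areas.

Run:
```python
import cv2,numpy as np
a=cv2.imread("pics/top0.png")
c=a[145:221,360:492]; cv2.imwrite("pics/cr.png",cv2.resize(c,None,fx=6,fy=6,interpolation=cv2.INTER_CUBIC))
c=a[225:267,185:345]; cv2.imwrite("pics/pr.png",cv2.resize(c,None,fx=5,fy=5,interpolation=cv2.INTER_CUBIC))
```

```text
(no output)
```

View pics/cr.png

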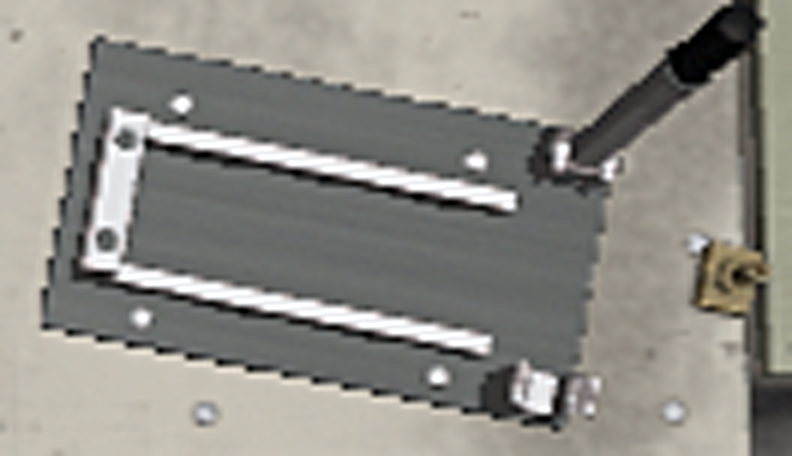

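View pics/pr.png

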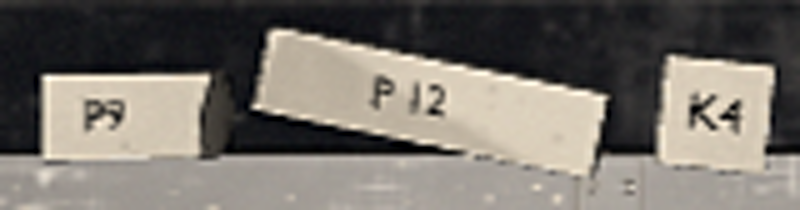

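Cradle crop: plate corners at (97,37), (42,327) and (558,428). The rail ends are at about (518,202) and (492,343), with the stop on the left, the hinge at (585,163) and the fork at (555,393). Prism crop: top corners at (270,28), (608,95), (590,177) and (252,108). Next I'll fit both poses.

```bash
cat > h.py <<'E'
import numpy as np, cv2
from scipy.optimize import least_squares
from scipy.spatial.transform import Rotation as Rn
from station import env, set_gripper, viewer, workorder
def proj(p,T,P):
    c=(np.c_[P,np.ones(len(P))]@np.linalg.inv(T).T)[:,:3]
    return np.c_[p["cx"]+p["fx"]*c[:,0]/-c[:,2], p["cy"]-p["fy"]*c[:,1]/-c[:,2]]
def place(q,L,z0):
    c,s=np.cos(q[2]),np.sin(q[2]); L=np.atleast_2d(L).astype(float)
    return np.c_[q[0]+c*L[:,0]-s*L[:,1],q[1]+s*L[:,0]+c*L[:,1],z0+L[:,2]]
def fit(p,T,L,px,z0,q0):
    r=least_squares(lambda q:(proj(p,T,place(q,L,z0))-px).ravel(),q0,x_scale=[1,1,.01],loss="soft_l1")
    return r.x,(proj(p,T,place(r.x,L,z0))-px)
def quat(yaw):  # tool down, tool y (closing) along +-(cos,sin)(yaw)
    best=[]
    for k in(0,np.pi):
        y=np.array([np.cos(yaw+k),np.sin(yaw+k),0]);z=np.array([0,0,-1.]);x=np.cross(y,z)
        best.append(Rn.from_matrix(np.c_[x,y,z]).as_quat())
    return best
def wristT():
    s=env.read_state();T=np.eye(4);T[:3,:3]=Rn.from_quat(s["orientation"]).as_matrix();T[:3,3]=s["tool_pos"]
    return T@viewer.camera_params("wrist")["tool_from_camera"]
def shot(n,cam="wrist"):
    T=wristT();im=viewer.camera(cam);cv2.imwrite(f"pics/{n}.png",im);np.save(f"pics/{n}.npy",T);return T
E
python3 - <<'E'
from h import *
p=viewer.camera_params("top");T=np.array(p["pose"])
un=lambda a,k,o:(np.array(a)+.5)/k-.5+o
px=un([(97,37),(42,327),(558,428),(518,202),(492,343),(112,110),(85,265)],6,(360,145))
L=[(65,110,8),(-55,110,8),(-55,-105,8),(29,-65,22),(-29,-65,22),(32,100,40),(-32,100,40)]
q,r=fit(p,T,L,px,6,[560,20,-.2]);print("cradle",q,np.round(r,2).tolist())
px=un([(270,28),(608,95),(590,177),(252,108)],5,(185,225))
L=[(20,80,40),(20,-80,40),(-20,-80,40),(-20,80,40)]
qp,r=fit(p,T,L,px,0,[400,300,-.2]);print("prism",qp,np.round(r,2).tolist())
np.save("q.npy",[q,qp])
for a,P in((q,(q[0],q[1],240)),(qp,(qp[0],qp[1],150))):
    for o in quat(a[2]): print(o,env.ik(P,o))
E
```

```text
cradle [ 6.42610014e+02 -3.42290232e+01 -1.95693078e-01] [[-0.42, -0.24], [-0.48, -0.06], [1.92, 0.33], [-0.08, -0.2], [0.0, 0.27], [0.29, -0.58], [-0.29, 0.42]]
prism [ 5.01921664e+02  3.09136999e+02 -1.99422162e-01] [[0.09, -0.49], [-0.14, -0.31], [0.0, 0.34], [0.05, 0.46]]
[0.77280218 0.63464698 0.         0.        ] [-7.17084033e-02  5.21713772e-01  1.63013530e+00 -4.44089210e-16
  9.89743583e-01  1.23984675e-01]
[-0.63464698  0.77280218  0.          0.        ] None
[0.77398417 0.63320495 0.         0.        ] [ 5.31845166e-01  5.81415993e-01  1.79467938e+00 -4.44089210e-16
  7.65497282e-01  7.31267328e-01]
[-0.63320495  0.77398417  0.          0.        ] [ 5.31845166e-01  5.81415993e-01  1.79467938e+00 -4.44089210e-16
  7.65497282e-01 -2.41032533e+00]
```

Run:
```python
from h import *
q,qp=np.load("q.npy");o=quat(q[2])[0]
env.reach(place(q,[0,20,254],6)[0],o); shot("w1")
im=cv2.imread("pics/w1.png");
p=viewer.camera_params("wrist");T=np.load("pics/w1.npy")
L=[(65,110,8),(-55,110,8),(-55,-105,8),(25,-65,22),(-25,-65,22),(32,85,40),(-32,85,40),(50,-85,30)]
print(np.round(proj(p,T,place(q,L,6)),1).tolist(),env.read_state()["time_s"])
```

```text
[[389.5, 91.1], [265.1, 91.0], [274.4, 286.8], [345.1, 261.5], [298.8, 261.5], [358.0, 119.5], [286.2, 119.5], [368.5, 281.8]] 2.7
```

View pics/w1.png

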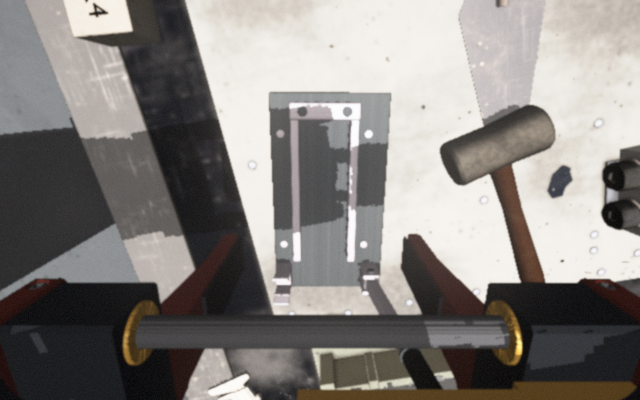

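The wrist view shows the cradle upright in the image: plate top edge from (269,93) to (391,93), rails at x≈296 and 354, hinge at (370,275). That is within about 3 px of the prediction; a crop will refine it.

Run:
```python
import cv2
a=cv2.imread("pics/w1.png")[85:310,255:405]
cv2.imwrite("pics/w1c.png",cv2.resize(a,(600,900),interpolation=cv2.INTER_CUBIC)[:600])
cv2.imwrite("pics/w1d.png",cv2.resize(cv2.imread("pics/w1.png")[85:235,255:405],(600,600),interpolation=cv2.INTER_CUBIC))
cv2.imwrite("pics/w1e.png",cv2.hconcat([cv2.resize(cv2.imread("pics/w1.png")[y:y+75,260:400],(560,300),interpolation=cv2.INTER_CUBIC) for y in (85,)]+[]) )
t,b=[cv2.resize(cv2.imread("pics/w1.png")[y:y+60,260:400],(700,300),interpolation=cv2.INTER_CUBIC) for y in (85,240)]
cv2.imwrite("pics/w1f.png",cv2.vconcat([t,b]))
```

```text
(no output)
```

View pics/w1f.png

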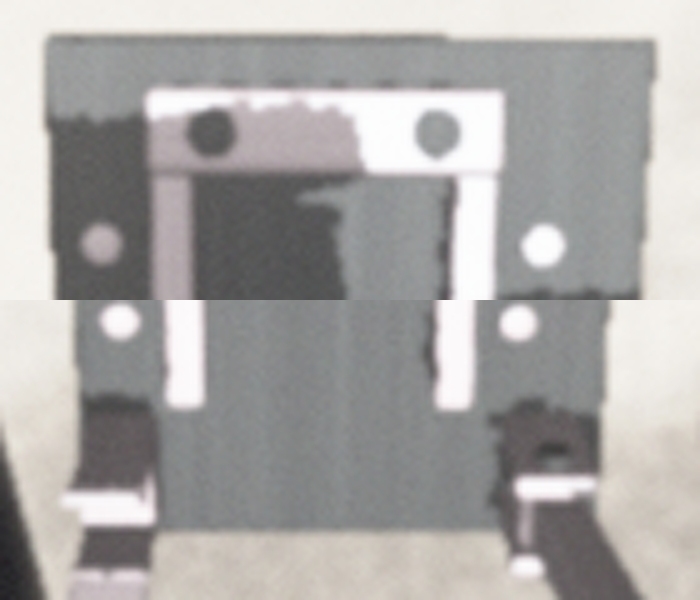

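Crop (5x): plate corners at (46,38) and (655,40), the stop top from (148,90) to (502,173), and the rail ends at (204,408) and (437,408). I'll refit with these, then pick up the prism.

Run:
```python
from h import *
q,qp=np.load("q.npy");p=viewer.camera_params("wrist");T=np.load("pics/w1.npy")
t=[(46,38),(655,40),(148,90),(503,90),(148,173),(502,173)];b=[(165,108),(204,108),(437,108),(474,108)]
px=np.r_[(np.array(t)+.5)/5-.5+(260,85),(np.array(b)+.5)/5-.5+(260,240)]
L=[(-55,110,8),(65,110,8),(-32,100,40),(32,100,40),(-32,85,40),(32,85,40),(-33,-65,22),(-25,-65,22),(25,-65,22),(33,-65,22)]
q2,r=fit(p,T,L,px,6,q);print(q,q2,np.round(r,1).tolist())
qm=(q+2*q2)/3; np.save("q.npy",[qm,qp]); print(qm)
o=quat(qp[2])[0];G=36+61
set_gripper(70)
env.reach((qp[0],qp[1],180),o)
print(env.move_l((qp[0],qp[1],G),rate=120,f_stop=15)); set_gripper(30); s=env.read_state();print(s["width"],s["grip_force"],s["tool_pos"])
env.move_l((qp[0],qp[1],200),rate=120); s=env.read_state();print(s["width"],s["force"],s["time_s"])
```

```text
[ 6.42610014e+02 -3.42290232e+01 -1.95693078e-01] [ 6.44496453e+02 -3.48393375e+01 -1.98498909e-01] [[-1.4, -1.1], [1.3, -1.0], [-0.9, -0.5], [0.9, -0.2], [-0.5, 0.5], [0.5, 0.7], [0.5, 0.4], [0.1, 0.4], [-0.2, 0.5], [-0.2, 0.6]]
[ 6.43867640e+02 -3.46358994e+01 -1.97563632e-01]
False
39.36515199935738 30.00058114528656 [502.54058807 309.35371838  97.49576415]
39.54218526531716 [-0.59291151  1.04927374 -5.96191438] 6.9833
```

Run:
```python
from h import *
q,qp=np.load("q.npy");o=quat(q[2])[0]
P=lambda y,z:place(q,[0,y,z-6],6)[0]
env.reach(P(-7,200),o); env.move_l(P(-7,125),rate=100)
print(env.move_l(P(-7,107),rate=25,f_stop=8)); s=env.read_state();print(s["tool_pos"],s["force"])
z=s["tool_pos"][2]+.5
print(env.move_l(P(-7,z),rate=20))
print(env.move_l(P(18,z),rate=25,f_stop=12)); s=env.read_state();print(s["tool_pos"],s["force"])
d=s["tool_pos"][:2]-q[:2];c,sn=np.cos(q[2]),np.sin(q[2]);print("local",c*d[0]+sn*d[1],-sn*d[0]+c*d[1],s["time_s"])
shot("w2")
```

```text
True
[642.48391078 -41.52737527 111.28978057] [-0.82710834  0.47332882  5.22973915]
False
True
[644.7448956  -28.79437352 111.35186232] [ 0.34106297 -3.72175587  2.24307791]
local -0.2863891255668001 5.900083336858283 10.725
```

Run:
```python
from h import *
q,qp=np.load("q.npy")
set_gripper(62); s=env.read_state(); x=s["tool_pos"]
env.hold(.2)
env.move_l((x[0],x[1],260),rate=150); print(env.read_state()["time_s"])
T=shot("w3");p=viewer.camera_params("wrist")
im=cv2.imread("pics/w3.png"); cv2.imwrite("pics/w3c.png",cv2.resize(im[75:275,240:440],(600,600),interpolation=cv2.INTER_CUBIC))
for y in(5,):
  L=[(-20,y+80,48),(20,y+80,48),(20,y-80,48),(-20,y-80,48)]
  print(((proj(p,T,place(q,L,6))-(240,75))*3).round().tolist())
im=viewer.camera("top"); viewer.camera("scene")
s=viewer.camera("scene"); cv2.imwrite("pics/s3.png",cv2.hconcat([cv2.resize(s[180:290,330:480],(450,330)),cv2.resize(im[145:221,360:492],(528,330))][:1]))
```

```text
12.6833
[[189.0, 78.0], [330.0, 78.0], [318.0, 582.0], [197.0, 582.0]]
```

View pics/w3c.png

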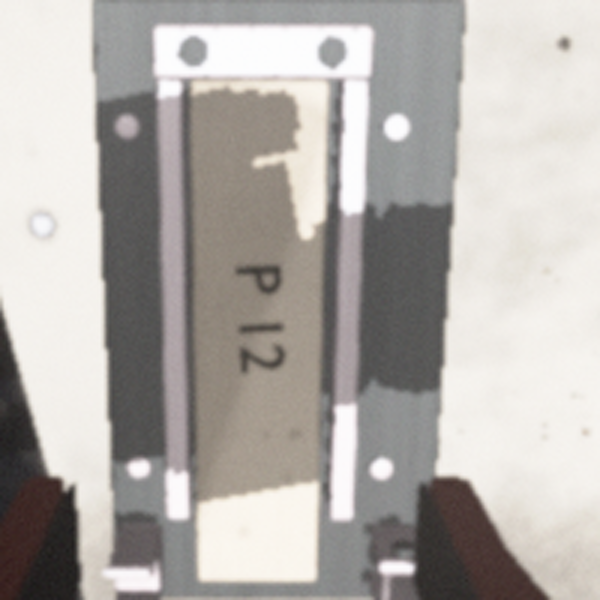

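View pics/s3.png

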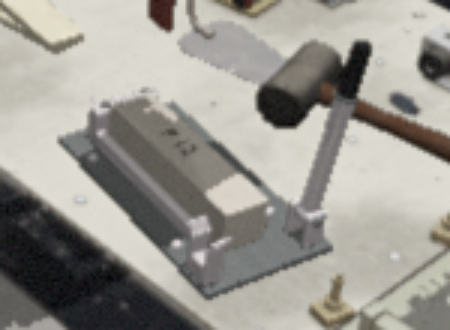

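The prism sits home against the stop: its rear end is at row 581 and 582 was predicted for home. The bar is raised and leans slightly outward, with the grip middle at scene px of about (448,203). Next: bar angle and the reachability of its arc.

```bash
cat >> h.py <<'E'
def grip(q,th,r=127): return place(q,[50-r*np.cos(th),-85,30+r*np.sin(th)],6)[0]
E
python3 - <<'E'
from h import *
q,qp=np.load("q.npy")
obs=[("scene",(448.3,203.3)),("top",(478.6,152.4))]
def res(th):
    return np.concatenate([proj(viewer.camera_params(n),np.array(viewer.camera_params(n)["pose"]),grip(q,th[0])[None])[0]-u for n,u in obs])
r=least_squares(res,[1.8]);print(r.x,r.fun)
th=r.x[0];np.save("th.npy",th)
for o in quat(q[2]+np.pi/2):
    print([None if (j:=env.ik(grip(q,t)+[0,0,61],o)) is None else np.round(j,2).tolist() for t in (th,1.2,.6,0)], env.ik(grip(q,th)+[0,0,120],o) is not None)
E
```

```text
[1.71925577] [-0.74697379 -0.17902342  0.51133603 -0.4739241 ]
[[-0.2, 0.63, 1.48, -0.0, 1.03, -1.58], [-0.2, 0.55, 1.65, -0.0, 0.94, -1.58], [-0.21, 0.55, 1.8, -0.0, 0.79, -1.58], [-0.21, 0.64, 1.87, -0.0, 0.63, -1.58]] True
[[-0.2, 0.63, 1.48, -0.0, 1.03, 1.56], [-0.2, 0.55, 1.65, -0.0, 0.94, 1.56], [-0.21, 0.55, 1.8, -0.0, 0.79, 1.56], [-0.21, 0.64, 1.87, -0.0, 0.63, 1.56]] True
```

Run:
```python
from h import *
q,qp=np.load("q.npy");th=float(np.load("th.npy"));o=quat(q[2]+np.pi/2)[0]
U=np.array([0,0,61.])
x=env.read_state()["tool_pos"];env.move_l((x[0],x[1],295),rate=150)
g=grip(q,th)+U
env.reach(g+[0,0,72],o)
print(env.move_l(g,rate=80,f_stop=12)); set_gripper(10); s=env.read_state();print(s["width"],s["grip_force"],s["force"])
if 12<s["width"]<20:
  for t in np.linspace(th,0,13)[1:]:
    hit=env.move_l(grip(q,t)+U,rate=60,f_stop=35); s=env.read_state()
    print(round(t,2),hit,np.round(s["force"],1),round(s["width"],1))
    if hit: break
print(s["time_s"],s["tool_pos"]); shot("w4")
c=viewer.camera("scene");cv2.imwrite("pics/s4.png",cv2.resize(c[160:300,300:480],(720,560),interpolation=cv2.INTER_CUBIC))
```

```text
False
15.343964260127986 30.000035762786865 [0.02029736 0.50794766 0.57753591]
1.58 False [ 2.8  1.2 -0.7] 15.6
1.43 False [2.3 2.2 5.2] 15.6
1.29 False [-2.2  2.7 12.2] 15.0
1.15 False [-6.5  3.5 16.5] 14.9
1.0 False [-11.4   5.2  22.1] 14.5
0.86 False [-14.9   6.1  23.2] 14.0
0.72 False [-17.6   5.9  20.5] 14.5
0.57 False [-15.7   6.   14.3] 14.9
0.43 False [-15.5   4.3  11.4] 15.0
0.29 False [-17.1   5.6   7.8] 15.3
0.14 False [-16.8   5.    4.8] 15.1
0.0 False [-16.3   5.8   4.1] 15.3
22.0083 [ 543.82276297 -101.12540032   94.03939657]
```

Run:
```python
from h import *
q,qp=np.load("q.npy")
x=env.read_state()["tool_pos"]
print(env.move_l(x+[0,0,-6],rate=20,f_stop=20)); s=env.read_state();print(s["tool_pos"],s["force"])
set_gripper(50); x=env.read_state()["tool_pos"]; env.move_l(x+[0,0,160],rate=120)
T=shot("w5");c=viewer.camera("scene");w=cv2.imread("pics/w5.png")
cv2.imwrite("pics/s5.png",cv2.hconcat([cv2.resize(c[180:280,320:450],(520,400),interpolation=cv2.INTER_CUBIC),cv2.resize(w,(280,400))[:, :]]))
for t in (0,.06,.15):
  p=viewer.camera_params("scene");print(t,((proj(p,np.array(p["pose"]),np.array([grip(q,t,104),grip(q,t),grip(q,t,150)]))-(320,180))*4).round().tolist())
print(env.read_state()["time_s"])
```

```text
False
[ 542.04007472 -100.72881466   87.43085394] [-5.31950236  3.32434777  0.68833504]
0 [[299.0, 339.0], [265.0, 352.0], [229.0, 365.0]]
0.06 [[301.0, 330.0], [266.0, 341.0], [231.0, 353.0]]
0.15 [[304.0, 317.0], [270.0, 325.0], [235.0, 333.0]]
25.15
```

View pics/s5.png

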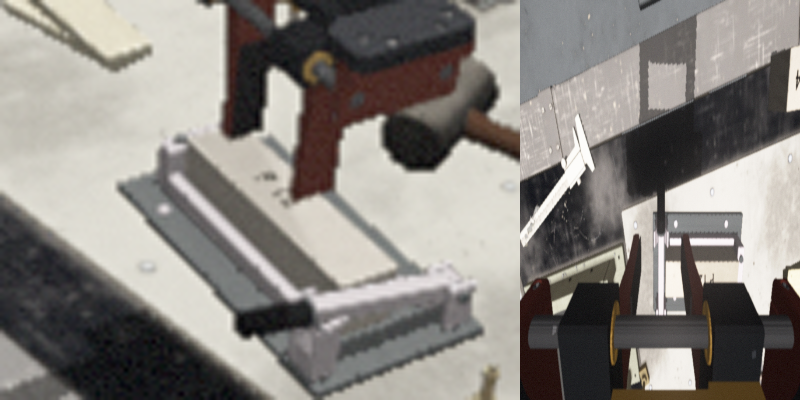

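The bar is not fully down: the grip middle is at (273,319), where shut would be about (265,352), so it stands at about 0.2 rad. The pads slid down past the grip. I'll press it down from above with closed fingertips.

Run:
```python
from h import *
q,qp=np.load("q.npy");o=quat(q[2]+np.pi/2)[0]
g=grip(q,0,128); g[2]=0
env.move_l(g+[0,0,185],rot=o,rate=100); set_gripper(0)
env.move_l(g+[0,0,158],rate=80)
hit=env.move_l(g+[0,0,119],rate=25,f_stop=40); s=env.read_state();print(hit,s["tool_pos"],s["force"])
env.move_l(g+[0,0,230],rate=120)
shot("w6");c=viewer.camera("scene");cv2.imwrite("pics/s6.png",cv2.resize(c[180:280,320:450],(520,400),interpolation=cv2.INTER_CUBIC))
print(env.read_state()["time_s"])
```

```text
True [ 550.70167743 -102.68574506  123.93277951] [-4.34016175  0.50294737 13.42856059]
29.7583
```

View pics/s6.png

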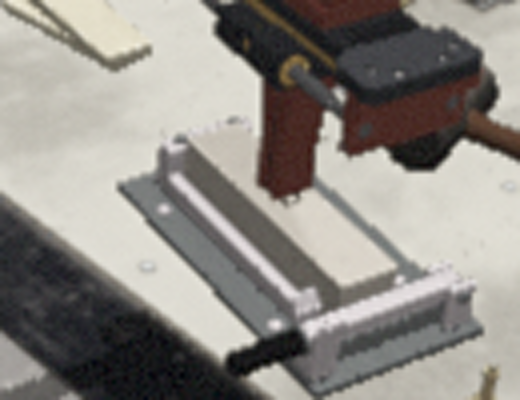

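The grip middle is now at (266,352), which matches the shut prediction of (265,352). The tips stopped at z = 43.9 mm, as expected for angle 0. A bar lying fully down also means the prism is home, and the arm is clear.

```bash
python3 -c "
from station import workorder
print(workorder.sign_off())"
```

```text
the job is handed in; nothing more can be done
None
```

The long prism is home in the cradle and released, the locking bar is fully down in its fork, and the job was handed in at about 30 s; sign-off gave no verdict.

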